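# Fit the stereo microscope's stage plate black side up and set the specimen dish on it

## Task

Get the stereo microscope ready for looking at pale larvae: take the black-and-white stage plate out of the wooden block and lay it in the round recess of the microscope's base with its black face up, fully home and flush. Then set the closed specimen dish down centred on that plate, lid still up. Lay both down without dropping them, and leave the frosted-glass plate in the block and the other things on the table where they are.

Things in the scene. Friction and masses are not known exactly. Their poses are not given: they have to be found in the camera images.
- stereo_stand: Stereo microscope stand, fixed: cream base 270 (x) by 200 (y) by 32 mm high, flat on top. Origin: centre of its underside; x points from the front edge (robot side) to the 25 mm steel pillar, 290 mm high, at x = 105 mm. On the pillar, 165 mm up and higher, a cream focus block (front face at x = 69 mm) with a maroon knob on either side. The head is off. Nothing else is above the base.
- recess (a point): Centre of the stage recess's mouth, level with the base top; at x = -30 mm of the stand, axes as the stand's. Recess 63.5 mm across, 6 mm deep, grey floor; a 60 mm plate lies flush in it. At its +y and -y sides are finger wells 38 mm wide (along x), 16 mm deep, from 27 to 62 mm off the centre, reaching under the plate's edge: two fingers holding the plate by its edge can go down with it.
- plate_block: Light wooden block, fixed, 104 (x) by 44 (y) by 24 mm high; origin: centre of its underside. Two crosswise grooves 7.8 mm wide at x = -25 and +25 mm each hold a stage plate on edge, faces to -x and +x, centre 37 mm above the table over the block's centre line, its sides standing out past the block's, so it can be held by its edge and lifted out upwards. Which plate is in which groove varies.
- contrast_plate: The stage plate wanted: rigid disc 60 mm across, 6 mm thick, 30 g, one face black and the other white. Origin at its centre; z points out of the black face. At the start it stands on edge in a groove of the block with the black face (z) towards the block's -x, more or less towards the robot.
- black_face (a point): Centre of the black face of the stage plate, 3 mm from its centre along its z.
- glass_plate: Frosted-glass stage plate, greenish and see-through, same size (60 by 6 mm), standing in the block's other groove, 50 mm from the wanted plate. To be left there. Origin at its centre, z across its face.
- specimen_dish: Closed clear specimen dish, 60 mm across and 15 mm high, about 45 g, rigid (lid stays on), with bluish rims and pale larvae showing. Stands flat on the table; origin at the centre of its underside, z up through the lid.
- wash_bottle: White wash bottle with blue cap, 68 mm across, 170 mm high; origin at its foot. Leave alone.
- jar: Glass jar with brown cap, 72 mm across, 100 mm high; origin at its foot. Leave alone.
- carton: Teal carton 60 by 85 by 55 mm high; origin at its underside. Leave alone.
- marker: Red marker pen, 125 mm long, 14 mm thick, lying along its x; origin at its underside. Leave alone.
- forceps: Steel forceps lying flat along their x, 130 mm long, 10 mm high; origin at their underside. Leave alone.
Mind the look-alikes: they are no part of the job. Leave any green or yellow look-alike of the specimen_dish alone.

How it is judged (in metres and radians):
On the way:
1. the stage plate lies flush in the recess, black face up, let go (horizontal distance between contrast_plate and recess below 0.004 m and z of black_face in the frame of recess between -0.0025 and 0.0025 m and angle between contrast_plate's own z axis and vertical below 0.06 rad and contact force between the fingers and contrast_plate below 0.1 N), for 0.2 s.
At the end, for the whole second after the job is handed in: Plate in the recess, black up: centre within 4 mm of the recess centre, black face within 2.5 mm of the base's top. Dish on it, lid up: centre within 10 mm of the recess centre, underside within 3 mm of the base's top. Both tilted under 0.06 rad, at rest (horizontal distance between contrast_plate and recess below 0.004 m and z of black_face in the frame of recess between -0.0025 and 0.0025 m and angle between each of contrast_plate, specimen_dish's own z axis and vertical below 0.06 rad and horizontal distance between specimen_dish and recess below 0.01 m and z of specimen_dish in the frame of recess between -0.003 and 0.003 m and linear speed of each of specimen_dish, contrast_plate below 0.01 m/s); the robot touches nothing.
It fails at once if the frosted-glass plate is pulled out of or knocked in its groove (moved more than 15 mm) (distance of glass_plate from where it was at the start of the episode above 0.015 m).
It fails at once if a bystander (wash bottle, jar, carton, marker or forceps) is moved more than 25 mm (distance of any of wash_bottle, jar, carton, marker, forceps from where it was at the start of the episode above 0.025 m).
It fails at once if the specimen dish is dropped (falls faster than 0.5 m/s, about 13 mm, with no finger on it) (linear speed of specimen_dish above 0.5 m/s and contact force between the fingers and specimen_dish below 0.05 N).
It fails at once if the stage plate is dropped (falls faster than 0.75 m/s, about 30 mm, with no finger on it) (linear speed of contrast_plate above 0.75 m/s and contact force between the fingers and contrast_plate below 0.05 N).
It also fails if it takes over 72 s, if anything falls off the work surface, if the arm or the gripper's body presses on something with over 40 N, if the wrist force passes 120 N, or if a joint passes its speed limit or range.

## Robot

A 6-joint arm with a two-finger parallel gripper is mounted at the origin on the work surface. World frame = base frame: x ahead of the robot, y to its left, z up, the work surface at z = 0. Lengths are in mm, angles in rad, forces in N, time in s.
With the tool pointing down it reaches from about 325 to 750 mm from the base axis. Payload 7.6 kg.
Tool frame: the origin (TCP) lies at the very end of the fingers, on their centre line; the grasp point (between the pads) lies 19 mm behind it; z points along the fingers, y is the line along which they close (so a half turn about z gives the same grasp; the last joint's range is limited). The gripper opens to 85 mm and grips with 20 to 120 N. Pads are 22 mm wide; open, the fingers measure 114 mm over their backs; the gripper's body (76 mm by 85 mm) begins 54 mm behind the grasp point. The pads swing forward as they close: fully open they stand 13 mm farther back than shut.
Start: joints at [1.221, 0.052, 1.401, -0, 1.689, -0.07], TCP at [144.969, 504.609, 231.323] pointing down, gripper open.
Joint ranges: [-2.9, 2.9], [-0.91, 2.17], [0.12, 2.37], [-1.06, 4.2], [0.26, 2.73], [-2.93, 2.93]. Speed limits (rad/s): [2.57, 2.57, 3.01, 3.14, 3.14, 3.14].

## Interface

Orientations are given as a rotation vector (axis times angle).
In Python, from cell import * gives the robot as it stands. The module is installed in compiled form; this text tells all that it offers.
- The arm moves only by the tool send_rows, never from a script. Its argument "deltas" is text: rows parted by semicolons, each of 7 numbers parted by spaces: the turn, a rotation vector about the tool's x, y, z each as a share of 180 degrees, from -1 to 1, then the shift along the tool's x, y, z each as a share of 0.75 m, from -1 to 1, then the finger opening in mm, from 0 to 85.4. A call has 1 to 12 rows; each row is the pose to reach, as a shift and turn from the pose commanded when the call began, along the tool's axes at that moment, turning the shorter way round; what a row does not reach only later rows make up. A row lasts 1/12 s, in which the tool goes at most 41.7 mm and 7.16 degrees, less where a joint would pass 70% of its speed; a pose out of reach is approached as far as the arm can. A call with a number of a shift or a turn outside -1 to 1 is refused whole. A call with a gripper value outside its range is refused whole. The fingers move at their own pace and stop on an object; "squeeze" is the grip in N (left out, the last holds). Time passes only in rows, so rows that repeat a pose let the fingers close. It gives the time, the measured TCP pose, the force, the opening and the grip force at its end, in the units of the state.
- read_state(): the state, without advancing time (a new reading comes with each control period).
- get_image(name): name is "scene" or "top"; returns a dict with "image" (400x640x3 uint8, red, green, blue), "z_map" (400x640 float32, mm along the optical axis (not along the pixel's ray), 0 where there is no reading), "fx", "fy", "cx", "cy" (pixels), "T" (4x4, takes a point from camera to world coordinates). Camera axes: x right, y up, looking along -z (the intrinsics and any distortion apply to the point x, -y, -z); pixel columns grow to the right and rows downward; lengths in mm; the calibration is good to about 2 mm. A picture is of the moment at which its call begins.
- close_job(): hands the job in; it is judged then, once.
Trained networks look in a picture, given as the dict that the camera call returned (one of the last four; its "shot" number tells which), for a name from the list of things; names that differ only in an ending like _2 or _b are one class to them, and where a whole thing is asked for, a point or a joint stands for the part that bears it (a point fixed in the world has none). Each returns a list of dicts, best first, with "p" (0 to 1); they miss things now and then, are a little off and sometimes report something else, mostly with a low value. They report only what shows in the picture. A call takes as long as a camera call. They do not tell look-alikes from the thing itself.
- boxes_of(picture, target): "box" ([centre column, centre row, width, height] in pixels, round what is visible of it).
- silhouettes(picture, target): "mask" (400x640 bool, what is visible of it) and "box" ([centre column, centre row, width, height] in pixels, round what is visible of it).
The state is a dict: "time": time; "joint_pos": joint angles; "dq": joint speeds; "joint_torque": joint torques, N m; "position": TCP position; "eef_rot": TCP orientation; "ft_force": force on the tool from outside, world axes, zero at the start; "torque": the same for the moment, N m; "finger_gap": finger opening in mm; "gripper_force": force on a finger pad.
Only numpy, scipy, OpenCV 4.12 (cv2) and the standard library are available. Lean on these libraries where they do the work, as an engineer would, in place of code of your own. Each camera call takes 0.05 s, during which the arm holds its last target. There are 200 camera calls.

## Working session

There is one attempt and no reset: what is moved stays moved. The work goes in short steps, Python scripts to look and compute and a tool call to move; the robot and the scene stay as the last step left them, time stands still between calls to the robot, and variables do not carry over. Pictures are saved under pics/ and viewed, at most 10 in all, crops included, and the job is handed in when it is done.

Besides the shell and the picture viewer there is one more tool, called after "Call:" as a command line: name --argument value ..., lists and objects as JSON in quotes. send_rows: Moves the arm, as the interface text tells. Shift numbers are shares of 0.75 m and turn numbers shares of 180 degrees, none past 1 either way. Its arguments: {"type":"object","properties":{"deltas":{"type":"string"},"squeeze":{"type":"number"}},"required":["deltas"]}

```bash
mkdir -p pics; cat > h.py <<'E'
from cell import *
import numpy as np, cv2
from scipy.spatial.transform import Rotation as R
def cloud(p):
    z=p["z_map"]; v,u=np.mgrid[0:400,0:640]
    P=np.stack([(u-p["cx"])/p["fx"]*z,-(v-p["cy"])/p["fy"]*z,-z],-1)
    W=P@p["T"][:3,:3].T+p["T"][:3,3]; W[z<=0]=np.nan; return W
def save(p,n): cv2.imwrite("pics/"+n,p["image"][:,:,::-1])
E
python3 - <<'E'
from h import *
np.set_printoptions(precision=3,suppress=True)
s=read_state(); print(s)
for n in("scene","top"):
    p=get_image(n); save(p,n+"0.png"); W=cloud(p); print(n,p["T"],p["fx"],p["cx"],p["cy"],[k for k in p])
    for t in("stereo_stand","plate_block","contrast_plate","glass_plate","specimen_dish","wash_bottle","jar","carton","marker","forceps"):
        for d in silhouettes(p,t)[:3]:
            m=d["mask"]; w=W[m]; print(t,round(d["p"],2),np.round(d["box"]),np.nanmedian(w,0),np.nanpercentile(w,3,axis=0),np.nanpercentile(w,97,axis=0))
E
```

```text
{'time': 0.0, 'joint_pos': array([ 1.221,  0.053,  1.402, -0.   ,  1.689, -0.07 ]), 'dq': array([ 0.001,  0.   ,  0.001, -0.001,  0.003, -0.001]), 'joint_torque': array([ -0.002, -38.167, -36.017,  -0.   ,   0.006,   0.   ]), 'position': array([144.865, 504.307, 230.457]), 'eef_rot': array([-0.438, -3.111,  0.002]), 'ft_force': array([ 0.052,  0.994, -0.562]), 'torque': array([ 0.013, -0.002, -0.   ]), 'gripper_force': 0.0, 'finger_gap': 85.28657764636752}
scene [[   0.769   -0.378    0.515 1277.253]
 [   0.639    0.452   -0.622 -828.483]
 [   0.003    0.808    0.589  859.237]
 [   0.       0.       0.       1.   ]] 402.52849755359057 323.79682165102304 197.83874261734576 ['image', 'z_map', 'fx', 'fy', 'cx', 'cy', 'T', 'shot']
stereo_stand 0.92 [336. 211. 103. 100.] [715.547 -40.511  34.937] [ 539.676 -123.117    9.746] [797.795  70.395 264.757]
plate_block 0.75 [263. 270.  16.  13.] [ 630.35  -322.076   24.701] [ 612.018 -339.746    5.031] [ 648.562 -303.193   29.275]
contrast_plate 0.67 [262. 246.  24.  13.] [ 581.566 -271.437   45.824] [ 512.085 -297.799    2.018] [ 608.414 -217.8
[... 1607 characters left out ...]
72.143]
specimen_dish 0.74 [221. 185.  20.  18.] [670.267 341.38   14.696] [643.599 314.277  -0.454] [696.077 368.927  20.621]
specimen_dish 0.53 [227. 245.  19.  15.] [459.267 326.04   14.825] [435.201 299.655   7.928] [483.369 352.717  20.13 ]
jar 0.97 [247. 159.  27.  26.] [736.451 237.271  97.507] [709.095 209.127   2.246] [769.011 274.361 104.628]
carton 0.55 [179. 207.  36.  31.] [594.43  482.062  53.807] [554.637 442.605   1.485] [637.206 534.578  60.305]
marker 0.58 [404. 203.  13.  14.] [ 579.912 -271.17    55.913] [ 562.071 -289.102   22.891] [ 598.696 -254.616   69.485]
forceps 0.66 [289. 252.  30.  24.] [414.219 149.29    8.876] [402.859  66.788  -1.378] [466.954 163.302  14.877]
```

```bash
python3 - <<'E'
import cv2
a=cv2.imread("pics/top0.png")[110:290,150:510]; cv2.imwrite("pics/topc.png",cv2.resize(a,(800,400),interpolation=cv2.INTER_CUBIC))
a=cv2.imread("pics/scene0.png")[130:310,190:430]; cv2.imwrite("pics/scenec.png",cv2.resize(a,(800,600),interpolation=cv2.INTER_CUBIC))
E
```

```text
(no output)
```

View pics/topc.png

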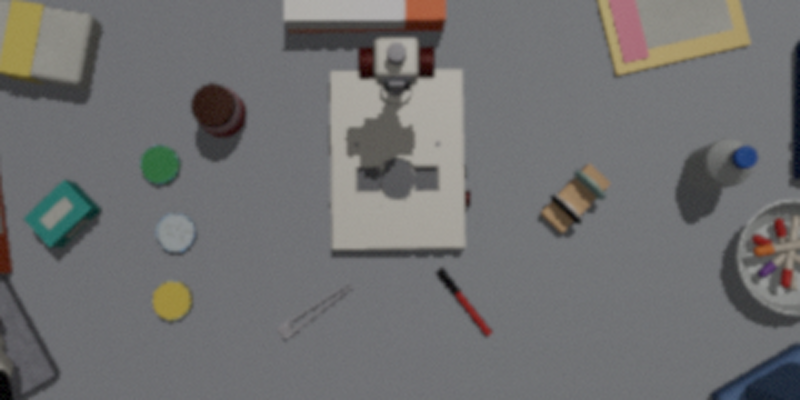

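View pics/scenec.png

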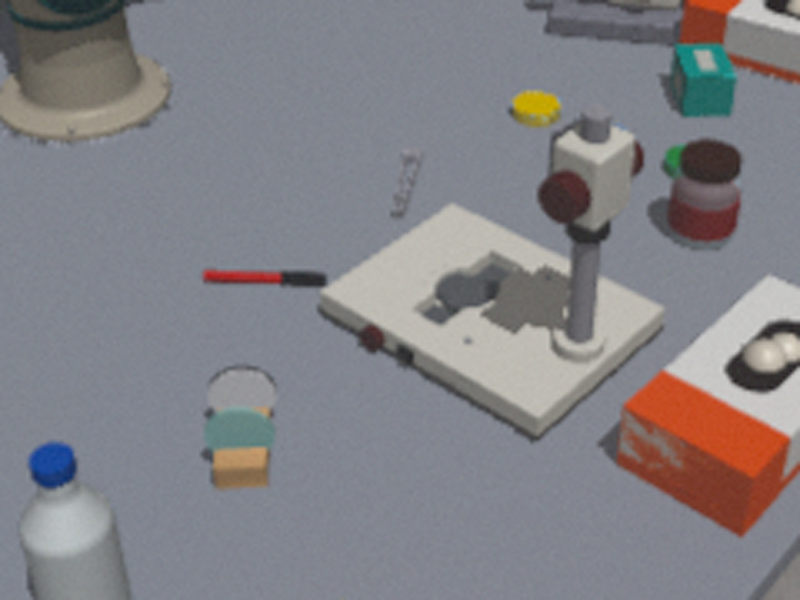

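The blue-white dish is the middle disc in the row (top crop (176,233)), with green above and yellow below. The black-and-white plate is in the groove nearer the robot (crop (566,208)), and the recess is at crop (398,180). Next I'll measure these precisely.

```bash
cat >> h.py <<'E'
def onplane(p,uv,z):
    uv=np.atleast_2d(uv).astype(float)
    d=np.stack([(uv[:,0]-p["cx"])/p["fx"],-(uv[:,1]-p["cy"])/p["fy"],-np.ones(len(uv))],-1)@p["T"][:3,:3].T
    o=p["T"][:3,3]; return o+d*((z-o[2])/d[:,2])[:,None]
def up(img,x0,y0,x1,y1,k=8):
    return cv2.resize(img[y0:y1,x0:x1],None,fx=k,fy=k,interpolation=cv2.INTER_CUBIC)
def px(c,x0,y0,k=8): return (np.asarray(c,float)+.5)/k-.5+[x0,y0]
E
python3 - <<'E'
from h import *
np.set_printoptions(precision=1,suppress=True)
p=get_image("top"); im=p["image"]; W=cloud(p)
tab=W[240:245,330:345].reshape(-1,3); print("table z",np.nanmean(tab[:,2]))
# stand
x0,y0,x1,y1=290,130,370,232; a=up(im,x0,y0,x1,y1)
g=a.max(2); t=150; print("levels",im[200,310],im[235,310],im[190,330],im[190,318])
t=(int(im[205,310].max())+int(im[232,310].max()))//2; m=(g>t).astype('u1')
c=max(cv2.findContours(m,0,1)[0],key=cv2.contourArea)[:,0]; w=onplane(p,px(c,x0,y0),32)[:,:2]
xs,ys=np.percentile(w[:,0],[0,3,50]),0
front=w[(w[:,0]<560)]; 
med=np.median
def line(pts,ax): # fit coordinate ax as function of other
    o=1-ax
    k=np.ones(len(pts),bool)
    for _ in range(5):
        f=np.polyfit(pts[k,o],pts[k,ax],1); r=pts[:,ax]-np.polyval(f,pts[:,o]); k=abs(r)<2
    return f,k.sum()
L=line(w[(w[:,1]>50)&(w[:,0]>560)&(w[:,0]<740)],1);Rr=line(w[(w[:,1]<-90)&(w[:,0]>560)&(w[:,0]<740)],1)
F=line(w[(w[:,0]<550)&(w[:,1]<50)&(w[:,1]>-90)],0);B=line(w[(w[:,0]>770)&((w[:,1]>20)|(w[:,1]<-70))&(w[:,1]<55)&(w[:,1]>-100)],0)
print("L",L,"R",Rr,"F",F,"B",B)
for x in(560,630,740): print(x,np.polyval(L[0],x),np.polyval(Rr[0],x))
for y in(-90,-23,50): print(y,np.polyval(F[0],y),np.polyval(B[0],y))
# dish
x0,y0,x1,y1=215,200,244,230; a=up(im,x0,y0,x1,y1).astype(int)
m=(a.max(2)>(int(im[215,229].max())+int(im[215,217].max()))//2).astype('u1')
c=max(cv2.findContours(m,0,1)[0],key=cv2.contourArea); (u,v),r=cv2.minEnclosingCircle(c); M=cv2.moments(c)
ctr=px([M['m10']/M['m00'],M['m01']/M['m00']],x0,y0); print("dish",ctr,onplane(p,ctr,7.5),"diam px",2*r/8,2*np.sqrt(M['m00']/np.pi)/8*1425/421)
# wood
x0,y0,x1,y1=385,175,432,222; a=up(im,x0,y0,x1,y1).astype(int)
m=((a[...,0]-a[...,2])>30).astype('u1'); cs=[k for k in cv2.findContours(m,0,1)[0] if cv2.contourArea(k)>300]
w=onplane(p,px(np.vstack(cs)[:,0],x0,y0),24)[:,:2].astype('f4'); r=cv2.minAreaRect(w); print("block",r,[cv2.contourArea(k) for k in cs])
b=a.clip(0,255).astype('u1'); cv2.imwrite("pics/blk.png",cv2.resize(b[:,:,::-1],(564,564)))
s=get_image("scene"); q=up(s["image"],240,232,290,285,10); cv2.imwrite("pics/blk2.png",q[:,:,::-1])
E
```

```text
table z 0.023074668538404997
levels [165 163 155] [111 112 115] [88 89 90] [54 56 56]
L (array([-0. , 83.6]), np.int64(426)) R (array([  -0. , -104.9]), np.int64(428)) F (array([  0. , 531.5]), np.int64(336)) B (array([  0. , 794.4]), np.int64(18))
560 78.73877538845105 -119.07278593706975
630 78.12886566197987 -120.84442004824285
740 77.17043609181088 -123.62841650865774
-90 530.552889107304 793.1185135744669
-23 531.2373749988224 794.0772757288029
50 531.9831581343574 795.1218971805422
dish [228.4 213.9] [[565.  322.9   7.5]] diam px 17.536523818969727 55.5919196804533
block ((597.8688354492188, -288.76275634765625), (45.90727615356445, 106.67706298828125), 43.26156234741211) [5246.5, 7466.0, 3416.5]
```

View pics/blk.png

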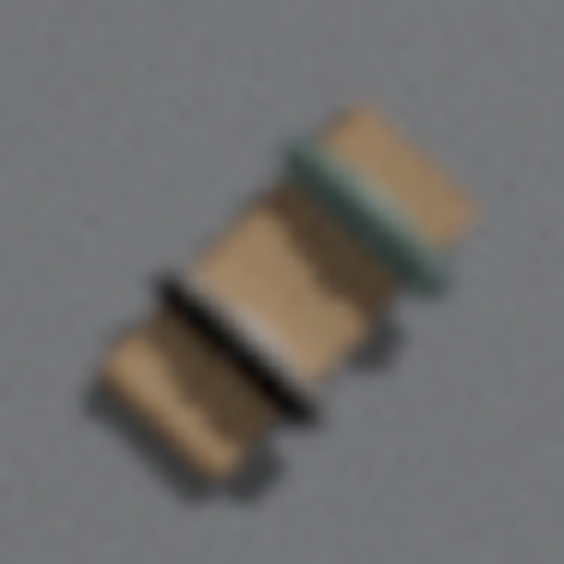

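The block crop shows the black-faced plate in the lower-left groove (centre about (240,350)) and the greenish glass at (365,220). Block yaw is about -46.7°. The stand's front and back edges disagree by about 7 mm, so I need to look at the recess directly.

```bash
python3 - <<'E'
from h import *
np.set_printoptions(precision=1,suppress=True)
p=get_image("top"); s=get_image("scene")
a=up(p["image"],296,136,364,230,6); b=up(s["image"],283,158,393,264,6)
h=np.zeros((600,800,3),'u1'); a=cv2.resize(a,None,fx=.9,fy=.9); b=cv2.resize(b,None,fx=.64,fy=.64)
h[:a.shape[0],:a.shape[1]]=a; h[:b.shape[0],375:375+b.shape[1]]=b
cv2.imwrite("pics/st.png",h[:,:,::-1])
for n,q,uc in(("top",p,None),("scene",s,None)):
  for x,y in((629,-22),(636,-22)):
    R_=q["T"][:3,:3];c=R_.T@(np.array([x,y,32])-q["T"][:3,3]); print(n,x,q["cx"]+q["fx"]*c[0]/-c[2],q["cy"]-q["fy"]*c[1]/-c[2])
c=136+np.arange(94); print("col308",list(zip(c[::1],p["image"][136:230,306].max(1))))
W=cloud(p); print(W[175:205,330,:][:,[0,2]])
E
```

```text
top 629 328.7443655181865 191.63269434063443
top 636 328.6840283893776 189.55228069138641
scene 629 328.2767647803634 215.70226259185202
scene 636 329.93075353246616 216.55915646257574
col308 [(np.int64(136), np.uint8(118)), (np.int64(137), np.uint8(118)), (np.int64(138), np.uint8(117)), (np.int64(139), np.uint8(117)), (np.int64(140), np.uint8(116)), (np.int64(141), np.uint8(128)), (np.int64(142), np.uint8(159)), (np.int64(143), np.uint8(169)), (np.int64(144), np.uint8(170)), (np.int64(145), np.uint8(170)), (np.int64(146), np.uint8(170)), (np.int64(147), np.uint8(170)), (np.int64(148), np.uint8(169)), (np.int64(149), np.uint8(168)), (np.int64(150), np.uint8(168)), (np.int64(151), np.uint8(168)), (np.int64(152), np.uint8(170)), (np.int64(153), np.uint8(170)), (np.int64(154), np.uint8(169)), (np.int64(155), np.uint8(169)), (np.int64(156), np.uint8(169)), (np.int64(157), np.uint8(167)), (np.int64(158), np.uint8(170)), (np.int64(159), np.uint8(169)), (np.int64(160), np.uint8(170)), (np.int64(161), np.uint8(169)), (np.int64(162), np.uint8(168)), (np.int64(163), np.uint8(169)), (np.int64(1
[... 1848 characters left out ...]
.int64(222), np.uint8(100)), (np.int64(223), np.uint8(64)), (np.int64(224), np.uint8(64)), (np.int64(225), np.uint8(76)), (np.int64(226), np.uint8(105)), (np.int64(227), np.uint8(116)), (np.int64(228), np.uint8(117)), (np.int64(229), np.uint8(117))]
[[684.2  37.2]
 [681.1  35.4]
 [677.7  35.7]
 [675.5  25.8]
 [671.2  33.9]
 [667.7  34.8]
 [665.1  28. ]
 [661.7  28.2]
 [658.9  22.6]
 [654.7  30.8]
 [651.4  29.6]
 [648.6  24.3]
 [645.1  25.9]
 [641.5  27.7]
 [637.8  30.8]
 [634.9  26.1]
 [631.6  25.2]
 [627.9  29.4]
 [625.3  20. ]
 [621.3  27.4]
 [618.3  22.9]
 [614.8  24.2]
 [611.1  29.2]
 [607.6  30.5]
 [604.5  26.6]
 [601.   29. ]
 [597.8  26.7]
 [593.5  41.4]
 [590.6  34.2]
 [587.3  33.6]]
```

View pics/st.png

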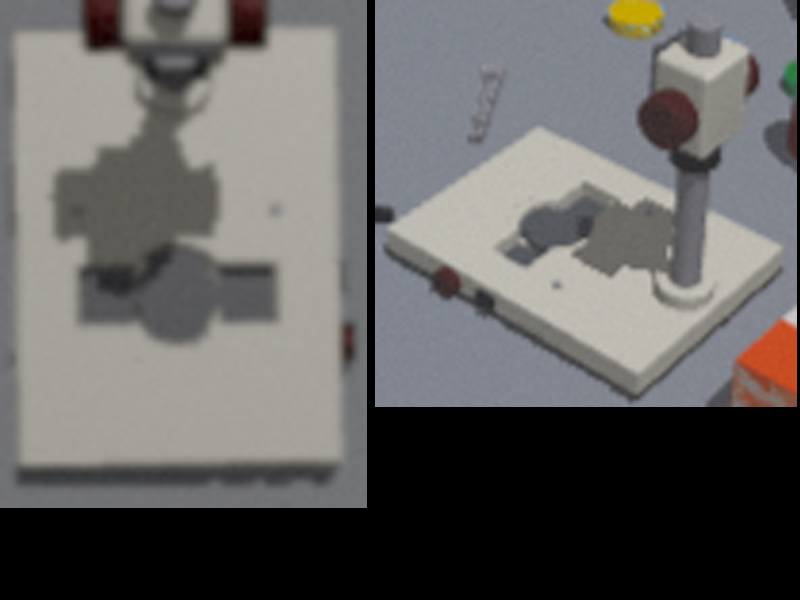

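```bash
cat >> h.py <<'E'
def proj(p,W):
    c=(np.asarray(W,float)-p["T"][:3,3])@p["T"][:3,:3]
    return np.stack([p["cx"]+p["fx"]*c[:,0]/-c[:,2],p["cy"]-p["fy"]*c[:,1]/-c[:,2]],-1)
def edgefit(p,P,N,z,x0,rng=8,it=6):
    """P,N local 2D points/outward normals (mm); returns x,y,yaw of the outline fitted to the strongest edges"""
    g=cv2.cvtColor(p["image"],cv2.COLOR_RGB2GRAY).astype('f4'); x=np.array(x0,float); s=np.arange(-rng,rng+.01,.25)
    for _ in range(it):
        c,sn=np.cos(x[2]),np.sin(x[2]); Rm=np.array([[c,-sn],[sn,c]]); w=P@Rm.T+x[:2]; n=N@Rm.T
        q=w[:,None]+n[:,None]*s[None,:,None]; q=np.dstack([q,np.full(q.shape[:2],z)]); uv=proj(p,q.reshape(-1,3)).astype('f4').reshape(len(P),-1,2)
        I=cv2.remap(g,uv[...,0],uv[...,1],cv2.INTER_CUBIC); G=abs(np.gradient(cv2.GaussianBlur(I,(9,1),2),axis=1))
        k=G.argmax(1); G2=np.where(abs(np.arange(len(s))-k[:,None])<12,G,0); r=(G2*s).sum(1)/G2.sum(1); ok=(G.max(1)>.5*np.median(G.max(1)))&(abs(r)<rng-1)
        A=np.c_[n,(n*(np.c_[-(w-x[:2])[:,1],(w-x[:2])[:,0]])).sum(1)]
        for _ in range(4):
            d=np.linalg.lstsq(A[ok],r[ok],rcond=None)[0]; e=r-A@d; ok=ok&(abs(e)<max(1,2.5*np.std(e[ok])))
        x+=d
    return x,ok.sum(),np.std(e[ok])
E
python3 - <<'E'
from h import *
np.set_printoptions(precision=4,suppress=True)
def seg(a,b,n,nrm): return np.linspace(a,b,n),np.tile(nrm,(n,1))
S=[seg((-135,-95),(-135,95),50,(-1,0)),seg((-125,100),(125,100),60,(0,1)),seg((-125,-100),(125,-100),60,(0,-1)),seg((135,55),(135,95),20,(1,0)),seg((135,-95),(135,-55),20,(1,0))]
Sp=np.vstack([a for a,_ in S]);Sn=np.vstack([b for _,b in S]).astype(float)
Wl=[seg((-49,33),(-49,60),15,(-1,0)),seg((-49,-60),(-49,-33),15,(-1,0)),seg((-45,62),(-15,62),15,(0,1)),seg((-45,-62),(-15,-62),15,(0,-1)),seg((-11,-60),(-11,-35),12,(1,0)),seg((-11,35),(-11,60),12,(1,0))]
t=np.radians(np.arange(140,221,4));ring=np.c_[np.cos(t),np.sin(t)]
Wp=np.vstack([a for a,_ in Wl]+[ring*31.75+[-30,0]]);Wn=np.vstack([b for _,b in Wl]+[ring]).astype(float)
t=np.radians(np.arange(0,360,6));D=np.c_[np.cos(t),np.sin(t)]
for n in("top","scene"):
    p=get_image(n)
    for nm,P,N in(("base",Sp,Sn),("wells",Wp,Wn)):
        x,k,e=edgefit(p,P,N,32,[663,-21.5,-.01],6); print(n,nm,x,"recess",x[:2]-30*np.array([np.cos(x[2]),np.sin(x[2])]),k,e)
    for z in(0,15): print("dish",z,edgefit(p,D*30,D,z,[565,326,0],8))
E
```

```text
top base [664.4775 -22.1251  -0.0124] recess [634.4798 -21.7519] 185 0.5120415226891396
top wells [664.9508 -21.6705  -0.0108] recess [634.9526 -21.3451] 89 0.36048154634145424
dish 0 (array([ 5.6461e+02,  3.2472e+02, -8.3417e+12]), np.int64(35), np.float64(0.5444383489013656))
dish 15 (array([ 5.6348e+02,  3.2171e+02, -4.4947e+13]), np.int64(25), np.float64(0.6433937177426118))
scene base [662.6669 -19.066   -0.0157] recess [632.6706 -18.5952] 177 0.6430889885735892
scene wells [662.6558 -18.9341  -0.0215] recess [632.6628 -18.2896] 88 0.9125998456413871
dish 0 (array([5.6566e+02, 3.2749e+02, 6.4953e+13]), np.int64(48), np.float64(4.43588778390952))
dish 15 (array([5.6588e+02, 3.2378e+02, 1.1004e+14]), np.int64(43), np.float64(3.808167813459827))
```

```bash
cat >> h.py <<'E'
def tool(az,t,sgn):
    """approach horizontally towards azimuth az (rad), t from vertical; tool y = sgn * (left of az)"""
    a=np.array([np.sin(t)*np.cos(az),np.sin(t)*np.sin(az),-np.cos(t)]); y=sgn*np.array([-np.sin(az),np.cos(az),0]); return np.c_[np.cross(y,a),y,a]
def plan(pos,Rt):
    s=read_state(); R0=R.from_rotvec(s["eef_rot"]); r=(R0.inv()*R.from_matrix(Rt)).as_rotvec(); d=R0.inv().apply(np.array(pos)-s["position"])
    print("t",s["time"],"pos",s["position"].round(1),"q",s["joint_pos"].round(2),"gap",s["finger_gap"]); print("angle",np.degrees(np.linalg.norm(r)).round(1),"dist",np.linalg.norm(d).round(1),"ROW"," ".join("%.4f"%v for v in [*(r/np.pi),*(d/750)]))
B=np.radians(-46.7); PL=np.array([581,-270.8,37.])
E
python3 - <<'E'
from h import *
plan([440,-130,220],tool(B,0.01,1))
E
```

```text
t 1.4 pos [145.  504.6 231.3] q [ 1.22  0.05  1.4   0.    1.69 -0.07] gap 85.1421911495687
angle 30.7 dist 699.9 ROW 0.0009 -0.0031 0.1704 -0.6118 -0.7046 0.0150
```

Call:
send_rows --deltas "0 0 0.17 -0.612 -0.705 0.015 85;0 0 0.17 -0.612 -0.705 0.015 85;0 0 0.17 -0.612 -0.705 0.015 85;0 0 0.17 -0.612 -0.705 0.015 85;0 0 0.17 -0.612 -0.705 0.015 85;0 0 0.17 -0.612 -0.705 0.015 85;0 0 0.17 -0.612 -0.705 0.015 85;0 0 0.17 -0.612 -0.705 0.015 85;0 0 0.17 -0.612 -0.705 0.015 85;0 0 0.17 -0.612 -0.705 0.015 85;0 0 0.17 -0.612 -0.705 0.015 85;0 0 0.17 -0.612 -0.705 0.015 85" --squeeze 60

```text
time: 2.4
position: [356.0, 49.2, 223.6]
eef_rot: [1.243, 2.884, 0.001]
ft_force: [0.8, 1.1, 0.3]
finger_gap: 85.0
gripper_force: 0.0
```

```bash
python3 - <<'E'
from h import *
T=tool(B,np.radians(65),1)
plan(PL-150*T[:,2]+[0,0,60],T)
E
```

```text
t 2.4 pos [356.   49.2 223.6] q [ 0.03 -0.44  1.84  0.    1.74 -0.72] gap 85.02452101725693
angle 64.9 dist 265.0 ROW 0.0006 -0.3608 0.0001 -0.3348 -0.0747 0.0845
```

Call:
send_rows --deltas "0 -0.361 0 -0.335 -0.075 0.085 85;0 -0.361 0 -0.335 -0.075 0.085 85;0 -0.361 0 -0.335 -0.075 0.085 85;0 -0.361 0 -0.335 -0.075 0.085 85;0 -0.361 0 -0.335 -0.075 0.085 85;0 -0.361 0 -0.335 -0.075 0.085 85;0 -0.361 0 -0.335 -0.075 0.085 85;0 -0.361 0 -0.335 -0.075 0.085 85;0 -0.361 0 -0.335 -0.075 0.085 85;0 -0.361 0 -0.335 -0.075 0.085 85;0 -0.361 0 -0.335 -0.075 0.085 85;0 -0.361 0 -0.335 -0.075 0.085 85"

```text
time: 3.4
position: [474.1, -179.3, 182.1]
eef_rot: [0.814, 1.921, -0.481]
ft_force: [0.3, -0.3, -0.2]
finger_gap: 85.1
gripper_force: 0.0
```

```bash
python3 - <<'E'
from h import *
T=tool(B,np.radians(65),1)
plan(PL-80*T[:,2],T); plan(PL+12*T[:,2],T)
p=get_image("scene"); a=up(p["image"],225,200,345,300,6); save(p,"s1.png")
q=get_image("top"); b=up(q["image"],330,150,440,240,6)
h=np.zeros((600,800,3),'u1'); a=cv2.resize(a,(400,333)); b=cv2.resize(b,(400,327)); h[:333,:400]=a; h[:327,400:]=b
cv2.imwrite("pics/pre.png",h[:340,:,::-1])
E
```

```text
t 3.4 pos [ 474.1 -179.3  182.1] q [-0.13 -0.49  2.27 -1.05  0.67 -0.27] gap 85.13523399613591
angle 2.8 dist 131.0 ROW 0.0068 -0.0140 0.0000 0.0900 0.0169 0.1487
t 3.4 pos [ 474.1 -179.3  182.1] q [-0.13 -0.49  2.27 -1.05  0.67 -0.27] gap 85.13523399613591
angle 2.8 dist 213.3 ROW 0.0068 -0.0140 0.0000 0.0847 0.0143 0.2712
```

View pics/pre.png

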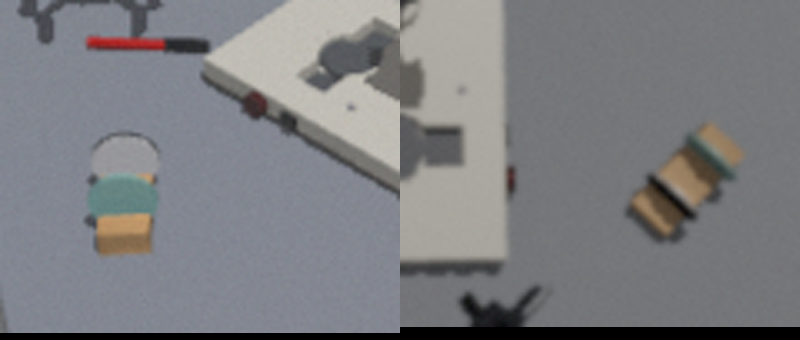

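The image shows both plates undisturbed, with the gripper still left of the block. q4 is near its limit here and should ease as the arm moves closer.

Call:
send_rows --deltas "0.007 -0.014 0 0.09 0.017 0.149 85;0.007 -0.014 0 0.09 0.017 0.149 85;0.007 -0.014 0 0.09 0.017 0.149 85;0.007 -0.014 0 0.09 0.017 0.149 85;0.007 -0.014 0 0.09 0.017 0.149 85;0.007 -0.014 0 0.09 0.017 0.149 85"

```text
time: 4.0
position: [489.3, -239.1, 151.8]
eef_rot: [0.818, 1.942, -0.468]
ft_force: [-0.4, -0.2, -0.0]
finger_gap: 84.7
gripper_force: 0.0
```

```bash
python3 - <<'E'
from h import *
T=tool(B,np.radians(65),1)
plan(PL-80*T[:,2],T); plan(PL+12*T[:,2],T)
E
```

```text
t 4.0 pos [ 489.3 -239.1  151.8] q [-0.32 -0.35  2.23 -1.05  0.47 -0.32] gap 84.72718012109941
angle 4.1 dist 93.6 ROW 0.0088 -0.0211 0.0002 0.0859 0.0583 0.0694
t 4.0 pos [ 489.3 -239.1  151.8] q [-0.32 -0.35  2.23 -1.05  0.47 -0.32] gap 84.72718012109941
angle 4.1 dist 160.5 ROW 0.0088 -0.0211 0.0002 0.0777 0.0549 0.1917
```

```bash
python3 - <<'E'
from h import *
T=tool(B,np.radians(50),1)
plan(PL-90*T[:,2],T); plan(PL+11*T[:,2],T)
E
```

```text
t 4.0 pos [ 489.3 -239.1  151.8] q [-0.32 -0.35  2.23 -1.05  0.47 -0.32] gap 84.72718012109941
angle 11.3 dist 74.6 ROW 0.0087 0.0622 0.0013 0.0555 0.0586 0.0581
t 4.0 pos [ 489.3 -239.1  151.8] q [-0.32 -0.35  2.23 -1.05  0.47 -0.32] gap 84.72718012109941
angle 11.3 dist 160.6 ROW 0.0087 0.0622 0.0013 0.0817 0.0549 0.1901
```

Call:
send_rows --deltas "0.009 0.062 0.001 0.03 0.059 0.02 85;0.009 0.062 0.001 0.03 0.059 0.02 85;0.009 0.062 0.001 0.055 0.059 0.058 85;0.009 0.062 0.001 0.055 0.059 0.058 85;0.009 0.062 0.001 0.055 0.059 0.058 85;0.009 0.062 0.001 0.055 0.059 0.058 85;0.009 0.062 0.001 0.055 0.059 0.058 85"

```text
time: 4.58
position: [534.2, -219.9, 97.5]
eef_rot: [0.912, 2.113, -0.427]
ft_force: [0.8, -0.6, 0.3]
finger_gap: 84.7
gripper_force: 0.0
```

```bash
python3 - <<'E'
from h import *
T=tool(B,np.radians(50),1)
plan(PL-90*T[:,2],T); plan(PL+11*T[:,2],T)
E
```

```text
t 4.5833 pos [ 534.2 -219.9   97.5] q [-0.26 -0.09  2.04 -0.85  0.57 -0.42] gap 84.72154899045647
angle 0.2 dist 2.8 ROW 0.0003 0.0013 0.0000 0.0025 -0.0012 0.0025
t 4.5833 pos [ 534.2 -219.9   97.5] q [-0.26 -0.09  2.04 -0.85  0.57 -0.42] gap 84.72154899045647
angle 0.2 dist 102.9 ROW 0.0003 0.0013 0.0000 0.0031 -0.0013 0.1371
```

Call:
send_rows --deltas "0 0.001 0 0.003 -0.001 0.04 85;0 0.001 0 0.003 -0.001 0.08 85;0 0.001 0 0.003 -0.001 0.11 85;0 0.001 0 0.003 -0.001 0.137 85;0 0.001 0 0.003 -0.001 0.137 85;0 0.001 0 0.003 -0.001 0.137 85"

```text
time: 5.08
position: [586.3, -277.2, 28.8]
eef_rot: [0.914, 2.118, -0.427]
ft_force: [-0.2, -0.4, 0.2]
finger_gap: 85.2
gripper_force: 0.0
```

```bash
python3 - <<'E'
from h import *
T=tool(B,np.radians(50),1)
plan(PL+11*T[:,2],T); print(read_state()["ft_force"])
p=get_image("scene"); a=up(p["image"],230,215,310,285,6)
q=get_image("top"); b=up(q["image"],370,170,440,230,6)
h=np.zeros((345,800,3),'u1'); a=cv2.resize(a,(394,345)); b=cv2.resize(b,(400,343)); h[:345,:394]=a; h[:343,400:]=b
cv2.imwrite("pics/gr.png",h[:,:,::-1])
E
```

```text
t 5.0833 pos [ 586.3 -277.2   28.8] q [-0.35  0.22  1.87 -1.02  0.42 -0.28] gap 85.21333803087451
angle 0.1 dist 1.2 ROW -0.0002 -0.0003 0.0001 -0.0013 0.0007 -0.0008
[-0.22507032 -0.41200253  0.1793954 ]
```

View pics/gr.png

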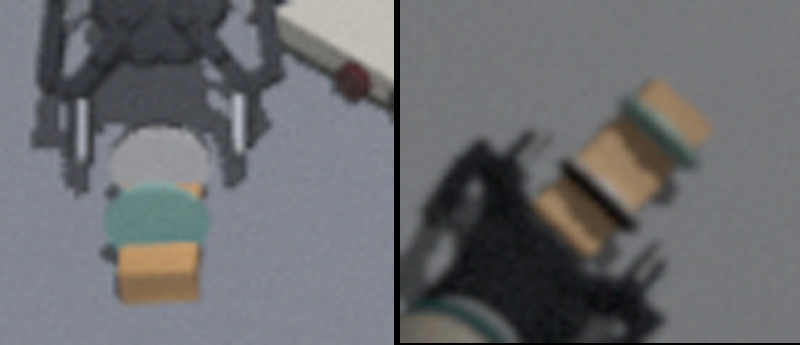

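The fingers straddle the wanted plate cleanly, and the glass is clear beyond it. The silver pads seem to start about 9 mm behind the tips, so I'll go 5 mm deeper before closing.

Call:
send_rows --deltas "0 0 0 -0.001 0.001 0.006 85;0 0 0 -0.001 0.001 0.006 85;0 0 0 -0.001 0.001 0.006 66;0 0 0 -0.001 0.001 0.006 66;0 0 0 -0.001 0.001 0.006 56;0 0 0 -0.001 0.001 0.006 56;0 0 0 -0.001 0.001 0.006 50;0 0 0 -0.001 0.001 0.006 50;0 0 0 -0.001 0.001 0.006 50;0 0 0 -0.001 0.001 0.006 50" --squeeze 50

```text
time: 6.02
position: [589.2, -279.8, 25.9]
eef_rot: [0.915, 2.118, -0.428]
ft_force: [-6.6, 0.7, 6.2]
finger_gap: 57.8
gripper_force: 52.1
```

```bash
python3 - <<'E'
from h import *
T=tool(B,np.radians(50),1)
plan(PL+16*T[:,2]+[0,0,60],T); print(read_state()["ft_force"],read_state()["gripper_force"])
E
```

```text
t 6.0167 pos [ 589.2 -279.8   25.9] q [-0.35  0.24  1.86 -1.02  0.41 -0.28] gap 57.83403861991489
angle 0.1 dist 60.8 ROW -0.0006 -0.0004 0.0002 -0.0621 0.0002 -0.0521
[-6.5956138   0.72031125  6.17550024] 52.11991488933563
```

Call:
send_rows --deltas "0 0 0 0 0 0 72;0 0 0 0 0 0 72;0 0 0 0 0 0 72;0 0 0 0 0 0.005 72;0 0 0 0 0 0.005 72;0 0 0 0 0 0.005 50;0 0 0 0 0 0.005 50;0 0 0 0 0 0.005 50;0 0 0 0 0 0.005 50;0 0 0 0 0 0.005 50" --squeeze 50

```text
time: 6.85
position: [591.0, -281.8, 22.9]
eef_rot: [0.915, 2.119, -0.428]
ft_force: [-5.2, -2.0, 2.9]
finger_gap: 57.6
gripper_force: 52.4
```

```bash
python3 - <<'E'
from h import *
T=tool(B,np.radians(50),1)
s=read_state();print(s["ft_force"],s["gripper_force"]); d=s["position"]-PL; print("along a,b,y",d@T[:,2],d@T[:,0],d@T[:,1])
p=get_image("scene"); a=up(p["image"],240,222,285,267,12)
q=get_image("top"); b=up(q["image"],385,180,425,225,12)
h=np.zeros((400,800,3),'u1'); h[:,:400]=cv2.resize(a,(400,400)); h[:,400:]=cv2.resize(b,(400,400))
cv2.imwrite("pics/gr2.png",cv2.convertScaleAbs(h[:,:,::-1],alpha=1.5))
E
```

```text
[-5.18504729 -2.01613098  2.85727603] 52.44853377342224
along a,b,y 20.422579831480963 1.3041371830470276 -0.26992582360517664
```

View pics/gr2.png

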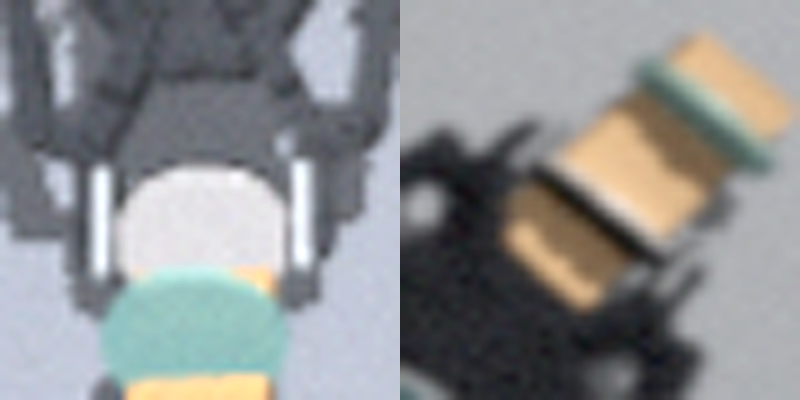

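Both grip depths read a gap of about 57.7 mm, so that is a sensor offset on the 60 mm disc and not a short chord. I'll regrip 5 mm shallower for clearance in the wells.

Call:
send_rows --deltas "0 0 0 0 0 0 72;0 0 0 0 0 0 72;0 0 0 0 0 0 72;0 0 0 -0.001 0 -0.007 72;0 0 0 -0.001 0 -0.007 72;0 0 0 -0.001 0 -0.007 50;0 0 0 -0.001 0 -0.007 50;0 0 0 -0.001 0 -0.007 50;0 0 0 -0.001 0 -0.007 50;0 0 0 -0.001 0 -0.007 50" --squeeze 60

```text
time: 7.78
position: [588.7, -279.3, 27.6]
eef_rot: [0.915, 2.118, -0.428]
ft_force: [-7.6, 3.1, 7.8]
finger_gap: 56.8
gripper_force: 61.5
```

```bash
python3 - <<'E'
from h import *
T=tool(B,np.radians(50),1)
s=read_state();print(s["ft_force"],s["gripper_force"]); d=s["position"]-PL; print("along a,b,y",d@T[:,2],d@T[:,0],d@T[:,1])
plan(s["position"]+[0,0,70],T)
E
```

```text
[-7.6105577   3.09393045  7.84281523] 61.45289719104767
along a,b,y 14.824836004218872 -0.13245437867596158 -0.24028695574330292
t 7.7833 pos [ 588.7 -279.3   27.6] q [-0.35  0.23  1.86 -1.02  0.42 -0.28] gap 56.83994144787662
angle 0.1 dist 70.0 ROW -0.0007 -0.0004 0.0002 -0.0714 -0.0002 -0.0601
```

Call:
send_rows --deltas "0 0 0 -0.005 0 -0.004 50;0 0 0 -0.015 0 -0.013 50;0 0 0 -0.027 0 -0.023 50;0 0 0 -0.04 0 -0.034 50;0 0 0 -0.053 0 -0.045 50;0 0 0 -0.066 0 -0.056 50;0 0 0 -0.071 0 -0.06 50;0 0 0 -0.071 0 -0.06 50"

```text
time: 8.45
position: [589.7, -278.8, 98.5]
eef_rot: [0.913, 2.116, -0.426]
ft_force: [0.2, -0.3, -0.1]
finger_gap: 57.1
gripper_force: 63.6
```

```bash
python3 - <<'E'
from h import *
T=tool(B,np.radians(50),1)
s=read_state();print(s["ft_force"],s["gripper_force"])
plan([500,-190,190],T)
p=get_image("scene"); W=cloud(p)
for t in("contrast_plate","glass_plate"):
  for d in silhouettes(p,t)[:2]: print(t,d["p"],d["box"],np.nanmedian(W[d["mask"]],0),np.nanpercentile(W[d["mask"]],[3,97],axis=0).round())
a=up(p["image"],230,205,300,275,8); q=get_image("top"); b=up(q["image"],375,165,435,225,8)
h=np.zeros((400,800,3),'u1'); h[:,:400]=cv2.resize(a,(400,400)); h[:,400:]=cv2.resize(b,(400,400))
cv2.imwrite("pics/lift.png",cv2.convertScaleAbs(h[:,:,::-1],alpha=1.5))
E
```

```text
[ 0.22022344 -0.28445007 -0.12626244] 63.62276315689087
t 8.45 pos [ 589.7 -278.8   98.5] q [-0.35  0.1   1.85 -0.78  0.51 -0.55] gap 57.054991014614075
angle 0.1 dist 155.9 ROW 0.0002 0.0002 -0.0000 0.0145 -0.0057 -0.2073
contrast_plate 0.85 [261.9, 231.2, 23.1, 18.3] [ 584.19446863 -273.28099817  111.76852601] [[ 567. -291.   85.]
 [ 602. -255.  138.]]
glass_plate 0.51 [260.0, 256.0, 17.6, 9.8] [ 616.51646593 -309.51699715   49.44560851] [[ 599. -327.   28.]
 [ 634. -293.   69.]]
```

View pics/lift.png

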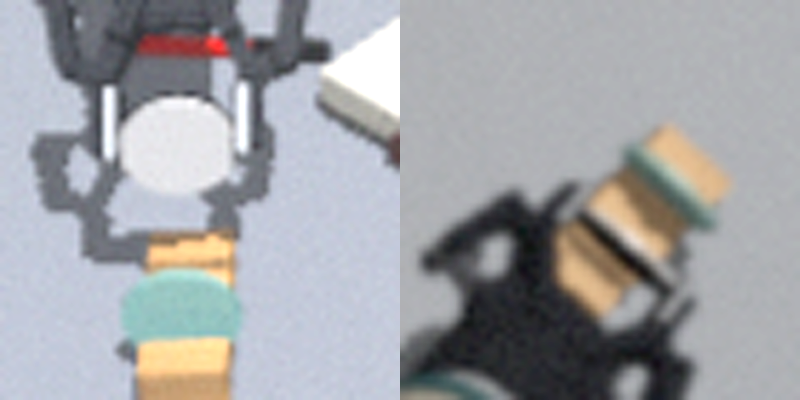

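The plate is out and held upright, and the glass is still in its groove. Next I'll fit the plate's face for its pose in the hand and plan the roll.

```bash
cat >> h.py <<'E'
def face(p,name="contrast_plate"):
    W=cloud(p); d=silhouettes(p,name)[0]; m=cv2.erode(d["mask"].astype('u1'),np.ones((3,3)))>0; w=W[m]; w=w[~np.isnan(w).any(1)]
    for _ in range(4):
        c=w.mean(0); U=np.linalg.svd(w-c)[2]; e=(w-c)@U[2]; w=w[abs(e)<2.5*e.std()]
    return c,U[2],e.std(),len(w),d["p"]
E
python3 - <<'E'
from h import *
np.set_printoptions(precision=3,suppress=True)
T=tool(B,np.radians(50),1); n=-T@np.array([0,0,0]); xb=np.array([np.cos(B),np.sin(B),0])
p=get_image("scene"); c,nn,e,k,pr=face(p); nn*=-np.sign(nn@xb); print("c",c,"n",nn,"exp",-xb,e,k)
s=read_state(); Rm=R.from_rotvec(s["eef_rot"]).as_matrix(); nt=Rm.T@(-xb); print("n tool",nt,"meas",Rm.T@nn,"centre in tool",Rm.T@(c+3*nn-s["position"]),"exp",Rm.T@(PL+[1,.5,70.9]-s["position"]))
Tq=tool(-.014,np.radians(40),-1); print("n at place",Tq@nt)
M=tool(-.014,np.radians(40),1)@R.from_euler("z",90,degrees=True).as_matrix()
plan([500,-130,190],M)
E
```

```text
c [ 582.77  -272.91   109.536] n [-0.708  0.707 -0.006] exp [-0.686  0.728 -0.   ] 1.7250737981120627 238
n tool [ 0.646  0.    -0.764] meas [ 0.649 -0.03  -0.76 ] centre in tool [ -3.71   -0.497 -17.551] exp [ -2.844   0.827 -16.071]
n at place [ 0.004 -0.     1.   ]
t 8.75 pos [ 588.5 -278.5   95.4] q [-0.35  0.1   1.85 -0.78  0.51 -0.55] gap 57.017527941077844
angle 64.9 dist 197.1 ROW -0.0938 0.1682 0.3051 0.0488 0.0497 -0.2534
```

Call:
send_rows --deltas "0 0 0 0.02 0.02 -0.1 50;0 0 0 0.04 0.04 -0.15 50;-0.094 0.168 0.305 0.049 0.05 -0.253 50;-0.094 0.168 0.305 0.049 0.05 -0.253 50;-0.094 0.168 0.305 0.049 0.05 -0.253 50;-0.094 0.168 0.305 0.049 0.05 -0.253 50;-0.094 0.168 0.305 0.049 0.05 -0.253 50;-0.094 0.168 0.305 0.049 0.05 -0.253 50;-0.094 0.168 0.305 0.049 0.05 -0.253 50;-0.094 0.168 0.305 0.049 0.05 -0.253 50;-0.094 0.168 0.305 0.049 0.05 -0.253 50;-0.094 0.168 0.305 0.049 0.05 -0.253 50"

```text
time: 9.75
position: [499.8, -131.2, 189.7]
eef_rot: [1.832, 1.797, 0.66]
ft_force: [0.6, -0.3, -0.2]
finger_gap: 57.2
gripper_force: 64.2
```

```bash
python3 - <<'E'
from h import *
Tq=tool(-.014,np.radians(40),-1)
plan([560,-60,170],Tq)
E
```

```text
t 9.75 pos [ 499.8 -131.2  189.7] q [-0.49 -0.44  2.04  0.38  0.93 -0.6 ] gap 57.18871833638194
angle 89.7 dist 95.3 ROW 0.0005 -0.0005 0.4983 0.0963 0.0429 0.0709
```

Call:
send_rows --deltas "0 0 0.498 0.096 0.043 0.071 50;0 0 0.498 0.096 0.043 0.071 50;0 0 0.498 0.096 0.043 0.071 50;0 0 0.498 0.096 0.043 0.071 50;0 0 0.498 0.096 0.043 0.071 50;0 0 0.498 0.096 0.043 0.071 50;0 0 0.498 0.096 0.043 0.071 50;0 0 0.498 0.096 0.043 0.071 50;0 0 0.498 0.096 0.043 0.071 50;0 0 0.498 0.096 0.043 0.071 50;0 0 0.498 0.096 0.043 0.071 50;0 0 0.498 0.096 0.043 0.071 50"

```text
time: 10.75
position: [560.4, -58.6, 170.2]
eef_rot: [2.89, 0.202, 1.052]
ft_force: [0.2, 1.0, -0.7]
finger_gap: 57.0
gripper_force: 64.1
```

```bash
python3 - <<'E'
from h import *
Tq=tool(-.014,np.radians(40),-1)
C=np.array([-.13*0,0.,-15]) # plate centre in tool
plan(np.array([633.6,-20,29+45])-Tq@C,Tq)
E
```

```text
t 10.75 pos [560.4 -58.6 170.2] q [-0.24 -0.28  1.97  0.2   0.78  1.1 ] gap 57.00827978283026
angle 8.9 dist 141.2 ROW 0.0007 -0.0002 0.0492 -0.0002 -0.0538 0.1804
```

Call:
send_rows --deltas "0 0 0.049 0 -0.054 0.05 50;0 0 0.049 0 -0.054 0.09 50;0 0 0.049 0 -0.054 0.13 50;0 0 0.049 0 -0.054 0.16 50;0 0 0.049 0 -0.054 0.18 50;0 0 0.049 0 -0.054 0.18 50;0 0 0.049 0 -0.054 0.18 50"

```text
time: 11.33
position: [642.8, -19.5, 62.2]
eef_rot: [2.945, -0.012, 1.071]
ft_force: [-0.2, -0.5, 0.2]
finger_gap: 57.0
gripper_force: 64.1
```

```bash
cat >> h.py <<'E'
t_=np.radians(np.arange(0,360,5));RING=np.c_[np.cos(t_),np.sin(t_)]
E
python3 - <<'E'
from h import *
np.set_printoptions(precision=3,suppress=True)
Tq=tool(-.014,np.radians(40),-1); s=read_state(); Rm=R.from_rotvec(s["eef_rot"]).as_matrix()
ex=s["position"]+Rm@[0,0,-15]; print("exp centre",ex, "exp n",Rm@[.646,0,-.764],s["joint_pos"].round(2))
ims=[]
for n in("top","scene"):
    p=get_image(n)
    try: print(n,face(p))
    except Exception as e: print(e)
    for z in(ex[2]+3,): print(edgefit(p,RING*30,RING,z,[*ex[:2],0],7))
    uv=proj(p,[ex])[0].astype(int); x,y=uv; ims.append(cv2.resize(p["image"][y-25:y+25,x-25:x+25],(400,400),interpolation=cv2.INTER_CUBIC)); save(p,"hov_%s.png"%n); print(uv)
cv2.imwrite("pics/hov.png",cv2.convertScaleAbs(np.hstack(ims)[:,:,::-1],alpha=1.3))
E
```

```text
exp centre [633.144 -19.325  73.715] exp n [0.004 0.004 1.   ] [-0.12  0.11  1.84  0.13  0.51  1.37]
top (array([635.95 , -18.988,  75.712]), array([0.052, 0.048, 0.998]), np.float64(2.759575928110776), 173, 0.68)
(array([ 6.334e+02, -1.912e+01, -1.673e+13]), np.int64(41), np.float64(0.8304933442755261))
[327 189]
scene (array([638.416, -17.134,  80.293]), array([-0.01 , -0.049, -0.999]), np.float64(1.25801703130732), 95, 0.53)
(array([ 6.338e+02, -1.505e+01, -2.272e+13]), np.int64(62), np.float64(1.5966169508347114))
[329 205]
```

View pics/hov.png

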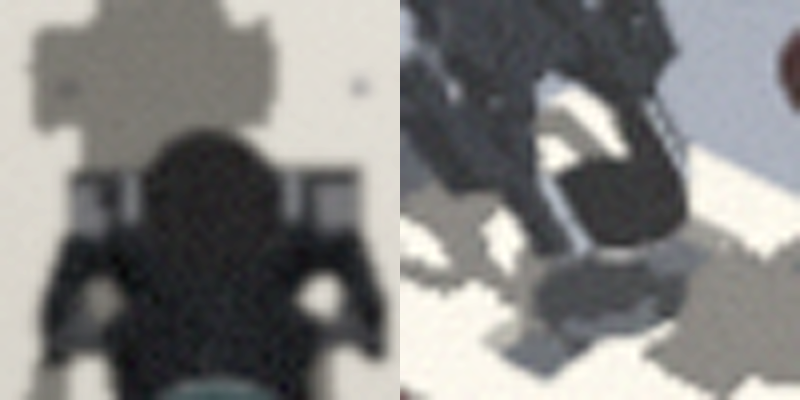

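The plate is held black face up, with its far edge just past the recess in the top view. I'll refine the relative offset using only the arcs that are clearly visible.

```bash
sed -i 's/A=np.c_\[n,(n\*(np.c_\[-(w-x\[:2\])\[:,1\],(w-x\[:2\])\[:,0\]\])).sum(1)\]/A=np.c_[n,(n*(np.c_[-(w-x[:2])[:,1],(w-x[:2])[:,0]])).sum(1)]; A[:,2]*=(abs(A[:,2]).max()>1e-6)/' h.py; python3 - <<'E'
from h import *
np.set_printoptions(precision=2,suppress=True)
def arc(a,b):
    t=np.radians(np.arange(a,b+1,3)); return np.c_[np.cos(t),np.sin(t)]
s=read_state(); Rm=R.from_rotvec(s["eef_rot"]).as_matrix(); ex=s["position"]+Rm@[0,0,-15]; print(ex)
for n,rs in(("top",[(-65,65),(-50,50),(-75,75)]),("scene",[(-120,10),(-100,-10),(-130,20)])):
    p=get_image(n)
    for a,b in rs:
        A=arc(a,b)
        for rng in(4,6): print(n,a,b,*edgefit(p,A*30,A,ex[2]+3,[*ex[:2],0],rng,8))
E
```

```text
[633.73 -19.97  76.48]
top -65 65 [633.64 -19.6    0.  ] 44 0.6126958696090266
top -65 65 [633.69 -19.47   0.  ] 43 0.6848889484292869
top -50 50 [633.65 -19.16   0.  ] 34 0.5796650478086982
top -50 50 [633.64 -18.98   0.  ] 33 0.583174520233758
top -75 75 [633.65 -19.73   0.  ] 51 0.6877383485141755
top -75 75 [633.66 -19.8    0.  ] 51 0.7392742108435565
scene -120 10 [636.8  -17.91   0.  ] 44 1.0148568413712598
scene -120 10 [636.87 -17.77   0.  ] 39 0.8782173594871221
scene -100 -10 [636.38 -18.75   0.  ] 31 0.9754851931959851
scene -100 -10 [636.46 -18.6    0.  ] 31 1.3612965874649343
scene -130 20 [636.76 -17.71   0.  ] 51 1.0825946320730147
scene -130 20 [636.75 -17.51   0.  ] 47 1.0461754342055345
```

```bash
python3 - <<'E'
from h import *
Tq=tool(-.014,np.radians(40),-1)
for _ in range(3):
    s=read_state(); print(s["position"],s["eef_rot"]); get_image("top")
s=read_state(); Tm=Tq
print("Row for world shift (.4,-1.9,-37):",(Tq.T@np.array([.4,-1.9,-37])/750).round(4))
plan(np.array([633.9,-21.6,38])-Tq@[0,0,-15.],Tq)
E
```

```text
[643.35718279 -20.21135223  64.70934306] [ 2.94336036 -0.01572303  1.07771925]
[643.30059643 -20.23977418  64.45968664] [ 2.9436455  -0.01604062  1.07727091]
[643.26926441 -20.24608623  64.21167141] [ 2.94391331 -0.01615462  1.07676191]
Row for world shift (.4,-1.9,-37): [-0.0313  0.0025  0.0382]
t 11.7833 pos [643.2 -20.2  64. ] q [-0.12  0.11  1.84  0.14  0.5   1.37] gap 57.12513935950449
angle 0.3 dist 37.5 ROW 0.0003 -0.0009 0.0010 -0.0319 0.0018 0.0385
```

Call:
send_rows --deltas "0 0 0 -0.008 0.001 0.01 50;0 0 0 -0.016 0.002 0.02 50;0 0 0 -0.024 0.002 0.029 50;0 0 0 -0.03 0.002 0.036 50;0 0 0 -0.032 0.002 0.038 50;0 0 0 -0.032 0.002 0.038 50;0 0 0 -0.032 0.002 0.038 50;0 0 0 -0.032 0.002 0.038 50"

```text
time: 12.45
position: [643.5, -21.7, 26.6]
eef_rot: [2.944, -0.016, 1.076]
ft_force: [0.8, -0.1, -0.1]
finger_gap: 57.0
gripper_force: 64.1
```

```bash
python3 - <<'E'
from h import *
np.set_printoptions(precision=2,suppress=True)
Tq=tool(-.014,np.radians(40),-1)
def arc(a,b):
    t=np.radians(np.arange(a,b+1,3)); return np.c_[np.cos(t),np.sin(t)]
s=read_state(); Rm=R.from_rotvec(s["eef_rot"]).as_matrix(); ex=s["position"]+Rm@[0,0,-15]; print(ex,s["ft_force"])
ims=[]
for n,rs in(("top",[(-65,65),(-75,75)]),("scene",[(-120,10),(-100,-10)])):
    p=get_image(n)
    for a,b in rs:
        A=arc(a,b); print(n,a,b,*edgefit(p,A*30,A,ex[2]+3,[*ex[:2],0],5,8))
    x,y=proj(p,[ex])[0].astype(int); ims.append(cv2.resize(p["image"][y-20:y+20,x-20:x+20],(400,400),interpolation=cv2.INTER_CUBIC))
cv2.imwrite("pics/low.png",cv2.convertScaleAbs(np.hstack(ims)[:,:,::-1],alpha=1.5))
plan(np.array([633.9,-21.6,33.5])-Tq@[0,0,-15.],Tq)
E
```

```text
[633.87 -21.59  38.06] [ 0.83 -0.07 -0.1 ]
top -65 65 [634.01 -21.62   0.  ] 44 0.8632719352311736
top -75 75 [634.02 -21.72   0.  ] 51 0.8499131345700333
scene -120 10 [638.72 -17.67   0.  ] 44 1.8319095349855876
scene -100 -10 [641.12 -15.94   0.  ] 31 1.7196466329459668
t 12.55 pos [643.6 -21.7  26.7] q [-0.12  0.18  1.85  0.17  0.42  1.33] gap 56.73103905227707
angle 0.3 dist 4.7 ROW 0.0002 -0.0010 0.0010 -0.0041 -0.0000 0.0048
```

View pics/low.png

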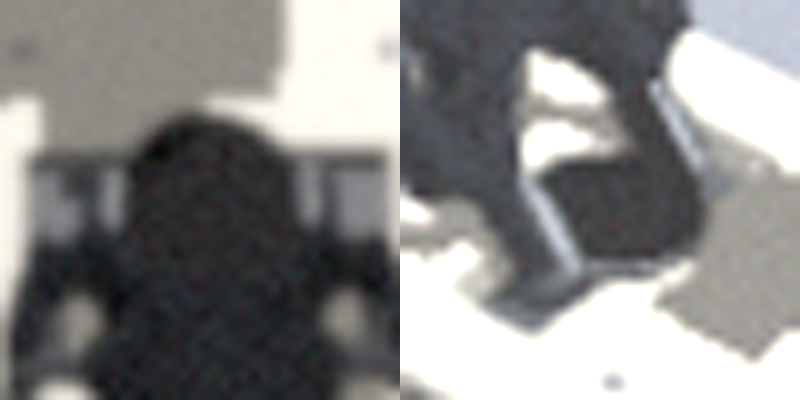

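The low view shows the plate right over the recess with the fingers in the wells. The top fit puts it within about 0.7 mm of the recess centre, so I'll lower it in small steps and watch the force.

Call:
send_rows --deltas "0 0 0 -0.001 0 0.002 50;0 0 0 -0.002 0 0.003 50;0 0 0 -0.003 0 0.0045 50;0 0 0 -0.0035 0 0.0053 50;0 0 0 -0.0035 0 0.0053 50;0 0 0 -0.0035 0 0.0053 50"

```text
time: 13.05
position: [643.7, -21.7, 21.2]
eef_rot: [2.945, -0.016, 1.075]
ft_force: [0.2, 1.0, 0.6]
finger_gap: 57.3
gripper_force: 64.1
```

Call:
send_rows --deltas "0 0 0 -0.0008 0 0.001 50;0 0 0 -0.0017 0 0.002 50;0 0 0 -0.0017 0 0.002 50;0 0 0 -0.0017 0 0.002 50"

```text
time: 13.38
position: [644.0, -21.8, 19.8]
eef_rot: [2.944, -0.016, 1.076]
ft_force: [-0.1, -0.9, 1.8]
finger_gap: 57.2
gripper_force: 64.4
```

Call:
send_rows --deltas "0 0 0 -0.0004 0 0.0005 50;0 0 0 -0.0008 0 0.001 50;0 0 0 -0.0008 0 0.001 50;0 0 0 -0.0008 0 0.001 50"

```text
time: 13.72
position: [644.4, -21.8, 19.6]
eef_rot: [2.944, -0.017, 1.078]
ft_force: [-4.7, -0.3, 7.3]
finger_gap: 57.2
gripper_force: 65.2
```

Contact comes with the plate about 4 mm into the recess and the fingertips near the well floor, so I'll release here.

Call:
send_rows --deltas "0 0 0 0.0004 0 -0.0005 57;0 0 0 0.0004 0 -0.0005 60;0 0 0 0.0004 0 -0.0005 64;0 0 0 0.0004 0 -0.0005 70;0 0 0 0.0004 0 -0.0005 76;0 0 0 0.0004 0 -0.0005 76"

```text
time: 14.22
position: [643.5, -21.7, 18.5]
eef_rot: [2.945, -0.016, 1.074]
ft_force: [-0.7, 0.9, -0.5]
finger_gap: 75.5
gripper_force: 0.0
```

```bash
python3 - <<'E'
from h import *
np.set_printoptions(precision=2,suppress=True)
def arc(a,b):
    t=np.radians(np.arange(a,b+1,3)); return np.c_[np.cos(t),np.sin(t)]
s=read_state(); print(s["position"],s["ft_force"],s["finger_gap"])
for n,r in(("top",(-70,70)),("scene",(-120,10))):
    p=get_image(n); A=arc(*r); print(n,*edgefit(p,A*30,A,32,[634,-21.6,0],5,8),face(p)[:4])
Tq=tool(-.014,np.radians(40),-1); plan(s["position"]-Tq[:,2]*80+[0,0,0],Tq)
E
```

```text
[643.53 -21.71  18.51] [-0.7   0.92 -0.55] 75.47391783193898
top [634.75 -22.12   0.  ] 42 1.0095290828829862 (array([635.78, -21.36,  32.17]), array([0.01, 0.02, 1.  ]), np.float64(2.870780159155609), 177)
scene [634.07 -19.3    0.  ] 39 1.224679130151503 (array([635.13, -21.38,  34.98]), array([ 0.  , -0.05, -1.  ]), np.float64(1.5045670184284219), 110)
t 14.4167 pos [643.7 -21.7  18.8] q [-0.12  0.19  1.85  0.17  0.41  1.33] gap 75.86805219853905
angle 0.2 dist 79.9 ROW 0.0002 -0.0006 0.0010 -0.0002 0.0001 -0.1065
```

Call:
send_rows --deltas "0 0 0 0 0 -0.01 76;0 0 0 0 0 -0.03 76;0 0 0 0 0 -0.06 80;0 0 0 0 0 -0.09 85;0 0 0 0 0 -0.12 85;0 0 0 0 0 -0.16 85;0 0 0 0 0 -0.2 85;0 0 0 0 0 -0.24 85"

```text
time: 15.08
position: [526.4, -19.9, 157.5]
eef_rot: [2.945, -0.016, 1.075]
ft_force: [-0.1, -0.7, 0.4]
finger_gap: 84.9
gripper_force: 0.0
```

```bash
python3 - <<'E'
from h import *
np.set_printoptions(precision=2,suppress=True)
def seg(a,b,n,nrm): return np.linspace(a,b,n),np.tile(nrm,(n,1))
for n in("top","scene"):
    p=get_image(n); f=face(p); print(n,"z32",*edgefit(p,RING*30,RING,32,[634,-21,0],5,8),f[:4])
    g=p["image"]; 
p=get_image("top")
plan([565,300,150],tool(np.radians(90-30),0.005,-1))
D=RING; print("dish",edgefit(p,D*30,D,10,[565,323,0],8))
W=cloud(p);c=W[205:224,219:239].reshape(-1,3); print(np.nanmean(c[c[:,2]>9],0),(c[:,2]>9).sum())
g=p["image"][200:230,214:244].astype(int); print(g.max(2)[::2,::2])
E
```

```text
top z32 [634.42 -21.45   0.  ] 64 1.0022745475705037 (array([634.88, -22.15,  32.53]), array([-0.02, -0.03, -1.  ]), np.float64(2.765973564418477), 170)
scene z32 [633.08 -20.32   0.  ] 64 0.8845957113877079 (array([634.05, -24.7 ,  34.48]), array([ 0.03, -0.03, -1.  ]), np.float64(1.6217251727677662), 107)
t 15.3333 pos [527.6 -20.  156.3] q [-0.16 -0.39  2.08  0.13  0.77  1.36] gap 84.83092213999379
angle 71.5 dist 322.2 ROW 0.1193 -0.1994 -0.3221 0.0295 -0.4272 0.0345
dish (array([564.08, 322.91,   0.  ]), np.int64(28), np.float64(0.43547110392986926))
[563.86 319.73  15.14] 237
[[117 116 117 116 117 116 118 116 116 118 116 117 117 117 117]
 [117 115 116 118 118 117 116 117 116 116 117 118 117 116 118]
 [116 116 119 117 115 117 117 115 118 117 116 116 118 117 117]
 [116 117 117 117 119 124 140 130 134 130 117 116 116 117 118]
 [117 117 115 116 126 145 150 149 150 147 133 115 116 118 116]
 [116 115 118 124 141 148 147 150 146 149 147 133 112 117 116]
 [116 117 116 133 147 142 144 147 141 149 150 141 116 118 116]
 [117 116 119 136 147 145 142 147 145 143 140 136 107 114 118]
 [117 116 118 127 145 148 146 147 147 142 150 139  98 116 117]
 [116 116 117 112 134 150 150 148 147 142 149 122 106 115 117]
 [116 117 117 116 116 142 149 149 150 148 129 100 115 116 117]
 [117 116 117 117 110 104 131 136 134 136  90 111 118 115 117]
 [117 117 118 116 115 108  89  81  82  91 116 116 117 117 118]
 [116 116 116 117 118 117 116 118 116 115 116 117 117 118 119]
 [116 116 119 116 114 117 116 115 118 116 115 116 116 115 117]]
```

```bash
python3 - <<'E'
from h import *
np.set_printoptions(precision=2,suppress=True)
for n in("top","scene"):
    p=get_image(n); W=cloud(p); d=np.hypot(W[...,0]-634,W[...,1]+21.5); z=W[...,2]; b=(W[...,0]>540)&(W[...,0]<590)&(abs(W[...,1]+20)<85)&(z>20)
    print(n,"plate z",np.nanmean(z[d<24]),"base z",np.nanmean(z[b]))
plan([564,322.3,90],tool(0,0.003,-1))
E
```

```text
top plate z 32.07783815589336 base z 32.29583475601619
scene plate z 34.807005400206165 base z 34.95088985475084
t 15.4333 pos [527.4 -19.9 155. ] q [-0.16 -0.39  2.08  0.13  0.77  1.36] gap 85.50072637997317
angle 39.8 dist 350.3 ROW 0.0020 -0.2211 -0.0034 -0.0218 -0.4570 0.0934
```

Both cameras put the plate's face flush with the base, within 0.2 mm. Next is the dish.

Call:
send_rows --deltas "0 -0.221 -0.003 0.03 -0.1 0 85;0 -0.221 -0.003 0.03 -0.2 0 85;0 -0.221 -0.003 0.02 -0.3 0 85;0 -0.221 -0.003 0 -0.4 0.03 85;0 -0.221 -0.003 -0.022 -0.457 0.093 85;0 -0.221 -0.003 -0.022 -0.457 0.093 85;0 -0.221 -0.003 -0.022 -0.457 0.093 85;0 -0.221 -0.003 -0.022 -0.457 0.093 85;0 -0.221 -0.003 -0.022 -0.457 0.093 85;0 -0.221 -0.003 -0.022 -0.457 0.093 85;0 -0.221 -0.003 -0.022 -0.457 0.093 85;0 -0.221 -0.003 -0.022 -0.457 0.093 85"

```text
time: 16.43
position: [564.1, 321.6, 90.3]
eef_rot: [3.135, -0.005, 0.006]
ft_force: [0.3, -0.6, 1.3]
finger_gap: 85.0
gripper_force: 0.0
```

```bash
python3 - <<'E'
from h import *
plan([564,322.3,6],tool(0,0.003,-1))
E
```

```text
t 16.4333 pos [564.1 321.6  90.3] q [ 0.46  0.48  1.18 -0.01  1.48  2.04] gap 85.03101728949689
angle 0.5 dist 84.3 ROW 0.0023 -0.0003 -0.0011 -0.0006 -0.0017 0.1124
```

Call:
send_rows --deltas "0.002 0 -0.001 -0.0006 -0.001 0.03 85;0.002 0 -0.001 -0.0006 -0.001 0.06 85;0.002 0 -0.001 -0.0006 -0.001 0.09 85;0.002 0 -0.001 -0.0006 -0.001 0.11 85;0.002 0 -0.001 -0.0006 -0.001 0.122 85;0.002 0 -0.001 -0.0006 -0.001 0.122 72;0.002 0 -0.001 -0.0006 -0.001 0.122 64;0.002 0 -0.001 -0.0006 -0.001 0.122 50;0.002 0 -0.001 -0.0006 -0.001 0.122 50;0.002 0 -0.001 -0.0006 -0.001 0.122 50;0.002 0 -0.001 -0.0006 -0.001 0.122 50" --squeeze 35

```text
time: 17.35
position: [565.3, 322.7, 2.1]
eef_rot: [-3.14, 0.0, -0.014]
ft_force: [-0.8, -1.6, 6.5]
finger_gap: 58.1
gripper_force: 38.1
```

Call:
send_rows --deltas "0 0 0 0 0 -0.003 50;0 0 0 0 0 -0.01 50;0 0 0 0 0 -0.02 50;0 0 0 0 0 -0.04 50;0 0 0 0 0 -0.07 50;0 0 0 0 0 -0.11 50;0 0 0 0 0 -0.14 50;0 0 0 0 0 -0.14 50"

```text
time: 18.02
position: [566.0, 323.7, 112.6]
eef_rot: [-3.136, -0.0, -0.024]
ft_force: [0.5, 0.4, 0.7]
finger_gap: 58.2
gripper_force: 37.6
```

```bash
python3 - <<'E'
from h import *
np.set_printoptions(precision=2,suppress=True)
s=read_state(); print(s["position"],s["ft_force"],s["gripper_force"])
for n in("top","scene"):
    p=get_image(n); W=cloud(p)
    for d in silhouettes(p,"specimen_dish")[:3]: print(n,d["p"],np.array(d["box"]),np.nanmedian(W[d["mask"]],0),np.nanpercentile(W[d["mask"]],[5,95],axis=0).round())
plan([634.2,-21.7,110],tool(-.013,0.003,-1))
E
```

```text
[566.02 323.7  112.59] [0.45 0.44 0.72] 37.60845959186554
top 0.77 [220.4 183.9  17.9  19.4] [670.06 342.02  15.03] [[647. 318.  10.]
 [692. 369.  20.]]
top 0.47 [328.9 177.8  60.6  90.6] [682.6  -22.61  32.71] [[ 544. -112.   24.]
 [ 781.   67.  261.]]
scene 0.66 [351.6 162.3  11.5  10.7] [463.31 320.59  16.82] [[438. 298.   5.]
 [487. 350.  21.]]
scene 0.4 [377.8 148.6   6.2  11.5] [576.02 316.45 121.41] [[555. 298. 109.]
 [590. 343. 124.]]
scene 0.17 [338.1 210.7 102.4  99.8] [724.83 -42.48  35.11] [[ 550. -122.   15.]
 [ 797.   62.  261.]]
t 18.2167 pos [563.  322.1 103.8] q [ 0.46  0.47  1.17 -0.    1.5   2.03] gap 58.13033222066274
angle 0.7 dist 351.1 ROW 0.0002 -0.0002 0.0041 0.0950 0.4584 -0.0076
```

Call:
send_rows --deltas "0 0 0.004 0.005 0.02 -0.007 50;0 0 0.004 0.012 0.06 -0.007 50;0 0 0.004 0.022 0.11 -0.007 50;0 0 0.004 0.033 0.16 -0.007 50;0 0 0.004 0.044 0.21 -0.007 50;0 0 0.004 0.054 0.26 -0.007 50;0 0 0.004 0.064 0.31 -0.007 50;0 0 0.004 0.075 0.36 -0.007 50;0 0 0.004 0.083 0.4 -0.007 50;0 0 0.004 0.09 0.435 -0.007 50;0 0 0.004 0.095 0.458 -0.007 50;0 0 0.004 0.095 0.458 -0.007 50"

```text
time: 19.22
position: [634.4, -25.7, 109.3]
eef_rot: [3.141, -0.028, 0.006]
ft_force: [0.1, -0.6, -1.0]
finger_gap: 58.1
gripper_force: 37.6
```

Call:
send_rows --deltas "0 0 0 0 0 0 50;0 0 0 0 0 0 50;0 0 0 0 0 0 50"

```text
time: 19.47
position: [634.5, -20.1, 110.2]
eef_rot: [-3.141, 0.018, -0.008]
ft_force: [-0.5, 0.5, -0.4]
finger_gap: 58.3
gripper_force: 37.6
```

```bash
python3 - <<'E'
from h import *
np.set_printoptions(precision=2,suppress=True)
p=get_image("scene"); W=cloud(p)
for d in silhouettes(p,"specimen_dish")[:3]: print(d["p"],np.array(d["box"]),np.nanmedian(W[d["mask"]],0),np.nanpercentile(W[d["mask"]],[5,95],axis=0).round())
plan([634.2,-21.7,55],tool(-.013,0.003,-1))
E
```

```text
0.6 [354.4 162.4   9.5   5.1] [471.87 324.34  17.24] [[448. 303.  10.]
 [488. 348.  21.]]
0.51 [391.7 177.7  -0.8  13.6] [652.44 324.27  16.89] [[642. 313.   5.]
 [665. 349.  21.]]
0.43 [332.9 194.   12.9  16.8] [643.69 -20.58 125.44] [[598. -45.  34.]
 [661.  61. 128.]]
t 19.5667 pos [634.7 -20.  110.6] q [-0.09  0.42  1.21  0.    1.5   1.49] gap 57.911885721859086
angle 0.2 dist 55.6 ROW -0.0002 -0.0008 0.0006 -0.0010 0.0023 0.0741
```

Call:
send_rows --deltas "0 0 0 -0.001 0.002 0.015 50;0 0 0 -0.001 0.002 0.035 50;0 0 0 -0.001 0.002 0.055 50;0 0 0 -0.001 0.002 0.068 50;0 0 0 -0.001 0.002 0.074 50;0 0 0 -0.001 0.002 0.08 50;0 0 0 -0.001 0.002 0.084 50;0 0 0 -0.001 0.002 0.088 50;0 0 0 -0.001 0.002 0.09 50;0 0 0 -0.001 0.002 0.09 50;0 0 0 -0.001 0.002 0.09 50"

```text
time: 20.48
position: [634.7, -22.7, 43.5]
eef_rot: [-3.141, 0.02, -0.01]
ft_force: [1.3, 0.1, -0.3]
finger_gap: 58.1
gripper_force: 37.6
```

```bash
python3 - <<'E'
from h import *
np.set_printoptions(precision=2,suppress=True)
p=get_image("scene"); W=cloud(p)
for d in silhouettes(p,"specimen_dish")[:4]: print(d["p"],np.array(d["box"]),np.nanmedian(W[d["mask"]],0))
for z in(57,):print(edgefit(p,RING*30,RING,z,[634,-21,0],6))
plan([634.2,-21.7,36],tool(-.013,0.003,-1))
E
```

```text
0.6 [391.4 175.4   4.7   9.6] [650.45 329.03  17.88]
0.53 [333.  213.4   5.4  18.2] [645.42 -23.86  58.47]
0.46 [350.4 164.6  11.3  10.1] [464.87 319.41  17.35]
(array([630.44, -22.54,   0.  ]), np.int64(58), np.float64(2.653233346170361))
t 20.5833 pos [634.7 -22.6  43.6] q [-0.09  0.48  1.27  0.    1.38  1.49] gap 58.50050559438
angle 0.2 dist 7.7 ROW -0.0002 -0.0011 0.0001 -0.0007 -0.0013 0.0102
```

Call:
send_rows --deltas "0 0 0 -0.0007 -0.001 0.002 50;0 0 0 -0.0007 -0.001 0.004 50;0 0 0 -0.0007 -0.001 0.006 50;0 0 0 -0.0007 -0.001 0.008 50;0 0 0 -0.0007 -0.001 0.0095 50;0 0 0 -0.0007 -0.001 0.0095 50;0 0 0 -0.0007 -0.001 0.0095 50"

```text
time: 21.17
position: [633.9, -21.9, 35.9]
eef_rot: [-3.141, 0.02, -0.009]
ft_force: [0.1, 0.2, -0.5]
finger_gap: 58.4
gripper_force: 37.6
```

Call:
send_rows --deltas "0 0 0 0 0 0.001 50;0 0 0 0 0 0.002 50;0 0 0 0 0 0.002 50;0 0 0 0 0 0.002 50"

```text
time: 21.5
position: [634.0, -21.9, 34.5]
eef_rot: [-3.141, 0.02, -0.009]
ft_force: [-0.3, 0.6, -0.5]
finger_gap: 58.2
gripper_force: 37.6
```

Call:
send_rows --deltas "0 0 0 0 0 0.001 50;0 0 0 0 0 0.0016 50;0 0 0 0 0 0.0016 50;0 0 0 0 0 0.0016 50"

```text
time: 21.83
position: [634.2, -21.9, 34.1]
eef_rot: [-3.141, 0.02, -0.01]
ft_force: [-3.0, -0.3, 6.1]
finger_gap: 57.9
gripper_force: 38.2
```

Call:
send_rows --deltas "0 0 0 0 0 0.0007 50;0 0 0 0 0 0.0013 50;0 0 0 0 0 0.0013 50;0 0 0 0 0 0.0013 50"

```text
time: 22.17
position: [634.2, -21.9, 34.1]
eef_rot: [-3.141, 0.02, -0.01]
ft_force: [-7.3, 0.2, 10.6]
finger_gap: 58.6
gripper_force: 38.7
```

Contact. I'll back off slightly and open slowly.

Call:
send_rows --deltas "0 0 0 0 0 -0.001 50;0 0 0 0 0 -0.001 50;0 0 0 0 0 -0.001 57;0 0 0 0 0 -0.001 60;0 0 0 0 0 -0.001 64;0 0 0 0 0 -0.001 70;0 0 0 0 0 -0.001 78;0 0 0 0 0 -0.001 84;0 0 0 0 0 -0.001 84" --squeeze 20

```text
time: 22.92
position: [634.0, -21.9, 32.9]
eef_rot: [-3.141, 0.02, -0.009]
ft_force: [0.5, -0.2, -0.1]
finger_gap: 83.8
gripper_force: 0.0
```

Call:
send_rows --deltas "0 0 0 0 0 -0.01 85;0 0 0 0 0 -0.03 85;0 0 0 0 0 -0.06 85;0 0 0 0 0 -0.1 85;0 0 0 -0.03 0 -0.14 85;0 0 0 -0.08 0 -0.17 85;0 0 0 -0.13 0 -0.2 85;0 0 0 -0.18 0 -0.2 85;0 0 0 -0.23 0 -0.2 85;0 0 0 -0.26 0 -0.2 85;0 0 0 -0.26 0 -0.2 85"

```text
time: 23.83
position: [435.4, -19.3, 182.9]
eef_rot: [-3.141, 0.02, -0.011]
ft_force: [-0.3, 1.0, -0.1]
finger_gap: 85.0
gripper_force: 0.0
```

```bash
python3 - <<'E'
from h import *
np.set_printoptions(precision=2,suppress=True)
for n in("top","scene"):
    p=get_image(n); W=cloud(p)
    for d in silhouettes(p,"specimen_dish")[:4]: print(n,d["p"],np.array(d["box"]),np.nanmedian(W[d["mask"]],0))
    print(edgefit(p,RING*30,RING,47 if n=="top" else 40,[634,-21,0],8))
    z=W[...,2]; d=np.hypot(W[...,0]-634,W[...,1]+21.5)<22; w=W[d&(z>38)]; print("top z",np.mean(w,0),len(w),"n",np.linalg.svd(w-w.mean(0))[2][2])
    for t in("glass_plate","contrast_plate"):
        for k in silhouettes(p,t)[:2]: print(t,k["p"],np.nanmedian(W[k["mask"]],0))
E
```

```text
top 0.82 [328.1 191.   17.7  21.4] [632.81 -22.4   46.81]
top 0.65 [221.5 184.8  19.2  17.5] [668.46 341.62  15.12]
top 0.52 [228.3 245.5  16.6  13.6] [459.62 326.03  14.62]
top 0.51 [474.8 184.2  33.6  20.5] [ 632.14 -476.36  113.59]
(array([630.07, -22.19,   0.  ]), np.int64(72), np.float64(2.515382486765539))
top z [634.07 -21.29  46.89] 136 n [-0.02  0.02  1.  ]
glass_plate 0.64 [ 615.68 -304.99   60.68]
glass_plate 0.6 [632.63 -22.59  46.93]
scene 0.56 [391.2 175.8   1.4  12.9] [651.33 327.7   17.36]
scene 0.53 [329.3 213.3  16.   15.5] [635.37 -28.47  49.01]
(array([635.24, -27.5 ,   0.  ]), np.int64(53), np.float64(3.1984734635452856))
top z [634.4  -21.65  49.69] 87 n [-0.02 -0.01 -1.  ]
glass_plate 0.68 [ 615.03 -308.03   45.4 ]
glass_plate 0.66 [635.88 -27.83  49.13]
```

The dish's lid is level at 46.9 mm (32 + 15), the dish is centred to within a few millimetres, and the glass plate hasn't moved. Handing in.

```bash
python3 -c "
from cell import *
print(close_job())"
```

```text
the job is handed in; nothing more can be done
None
```

The job is handed in, though the judge gave no verdict: by my camera checks the stage plate sits black face up and flush in the recess, the closed dish is centred on it to within a few millimetres with its lid up, and the glass plate is still in its groove; I did not re-measure the other bystanders at the end.

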